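# Close the laser shutter behind the screen with the hook rod

### The arm

A 7-joint arm with a two-finger parallel gripper is mounted at the origin on a cart in front of the work surface, level with it; the furniture and walls round the work are solid. World frame = base frame: x ahead of the robot, y to its left, z up, the work surface at z = 0. Lengths are in m, angles in rad, forces in N, time in s.
With the tool pointing down it reaches from about 0.425 to 0.825 m from the base axis. Payload 3.6 kg.
Tool frame: the origin (TCP) lies midway between the tips of the shut fingers; the grasp point (between the pads) lies 19 mm behind it (ctrl.hold_point_z is the distance from the TCP to the grasp point, in m); z points along the fingers, y is the line along which they close (so a half turn about z gives the same grasp; the last joint's range is limited). The gripper opens to 93 mm and grips with 3 to 60 N. Pads are 15 mm wide; open, the fingers measure 128 mm over their backs; the gripper's body (75 mm by 188 mm) begins 65 mm behind the grasp point.
Start: joints at [-1.262, 0.615, -0.013, 1.423, 0.008, 1.103, -0.04], TCP at [0.214, 0.614, 0.196] pointing down, gripper open.
Joint ranges: [-3.12, 3.12], [-0.3, 2.06], [-1.34, 1.32], [0.26, 2.42], [-1.36, 4.5], [0.01, 1.98], [-2.84, 2.84]. Speed limits (rad/s): [2.79, 2.79, 3.14, 3.14, 3.14, 3.14, 3.14].

### API

Orientations are given as a rotation vector (axis times angle).
In Python, from plant import ctrl gives the robot as it stands. The module is installed in compiled form; this text tells all that it offers.
- The arm moves only by the shell command python3 -m pendant 'ROWS'. ROWS is a JSON list of rows, 1 to 5 of them, each of 7 numbers: the opening from 0.0 (shut) to 1.0 (fully open), then dx, dy, dz in m, then a rotation vector rx, ry, rz in rad; each row is the pose to reach, as a shift and turn from the pose commanded when the command began, along the tool's axes at that moment; what a row does not reach only later rows make up. A row lasts 1/12 s, in which the tool goes at most 0.0417 m and 0.125 rad, less where a joint would pass 70% of its speed; a pose out of reach is approached as far as the arm can. The fingers move at their own pace and stop on an object; the grip force is fixed at half the most. Time passes only in rows, so rows that do not move let the fingers close. It prints the time, the measured TCP pose, the force, the opening and the grip force at its end.
- ctrl.sense(): the state, without advancing time (a new reading comes with each control period).
- ctrl.grab_frame(name): name is "scene" or "top" or "wrist"; returns a dict with "color" (480x640x3 uint8, blue, green, red), "fovy" (degrees; the focal length in pixels is half the picture's height over the tangent of half this angle, whatever the lens; pixels are square), "cx", "cy" (the principal point, pixels), "origin" and "orientation" of the camera in the world; the wrist camera has in their place "tool_from_camera" (4x4, takes a point from camera to tool coordinates, whose origin is the TCP and whose axes are the flange's). Camera axes: x right, y down, z forward; pixel columns grow to the right and rows downward; lengths in m; the calibration is good to about 2 mm. A picture is of the moment at which its call begins: read the wrist's pose just before it. There is no depth.
- ctrl.hand_in(): hands the job in; it is judged then, once.
The state is a dict: "clock": time; "q": joint angles; "qvel": joint speeds; "effort": joint torques, N m; "position": TCP position; "ee_rot": TCP orientation; "ft_force": force on the tool from outside, world axes, zero at the start; "ft_torque": the same for the moment, N m; "finger_gap": opening from 0.0 (shut) to 1.0 (fully open); "grip_force": force on a finger pad.
Only numpy, scipy, OpenCV 4.12 (cv2) and the standard library are available. Lean on these libraries where they do the work, as an engineer would, in place of code of your own. Each camera call takes 0.05 s, during which the arm holds its last target. There are 200 camera calls.

### The job

The laser shutter behind the amber screen stands open. Take the hook rod from its rest, reach over the screen with it (your hand stays on the near side, nothing knocks the screen, and only the hook touches the laser bench), drop its bent end into the red eye of the shutter gate and draw the gate towards the screen until the green catch has dropped in and the gate is bedded on its stop: finish with a firm, steady pull of about 10 N held for a moment, never over 18 N. Then lift the hook out, lay it back in the two forks of its rest with the bent end hanging down, let go, and leave everything else where it is.

Things in the scene. Friction and masses are not known exactly. Their poses are not given: they have to be found in the camera images.
- hook: hook rod, about 0.26 kg: orange handle (x -60 to +75 mm, 16 wide in y, 22 high in z) on an 8 mm steel rod. Origin in the handle on the rod's axis; +x along the rod to its bend, z up as it lies in its rest. The rod runs to x = +230 mm, then bends straight down (-z) by 70 mm; behind the handle a stub ends at x = -92. Centre of mass near x = +57
- hook_tip (a point): the lowest point of the bent end, at (230, 0, -70) mm in the hook's frame; the bent end is 8 mm thick with a round tip
- hook_rest: fixed black base 220 x 50 x 9 mm with two posts at x = -75 and +90 mm, each with an upward 90 degree V fork, 10 mm thick, 28 mm wide, top 108 mm above the table. Origin on the table under the hook's home; x along the line of the forks, bent end to +x; z up. Stub and rod lie in the forks, the handle between them with 10 mm play each way
- rest_home (a point): where the hook's origin is when it lies in the forks, 100 mm above the table, same axes as the rest
- screen: fixed amber panel in a black frame, 256 mm long (y), 12 mm thick (x), 140 mm tall; origin at the middle of its underside; +x points away from the robot to the laser bench, z up; two small feet on the near side
- launch: fixed laser bench behind the screen: black plate 144 x 270 x 12 mm with a pale laser head (100 mm high, +y end), the shutter body (36 mm wide) in the middle, a black tube at -y. Origin mid underside, z up, -x faces the screen. On the shutter, towards the screen, a clamped aluminium bridge with a green-knobbed catch (up to 131 mm high) is the gate's stop; where it is set is not known
- gate_eye (a point): centre of the top face of the red eye on the gate, 116 mm above the table: 30 x 30 x 6 mm plate with a 14 mm hole; under it 8 mm free height down to the gate's deck. The gate slides along launch x only, 17 to 42 mm from its start towards the screen (-x) to a rigid stop. It takes 4 to 7 N; in the last 3 mm the catch clicks in and draws it on, then at the stop the pull rises steeply
- catch (a joint): height of the green catch knob above its dropped-in place, m: 0.0025 to 0.0045 while the gate is away from home, below 0.0015 only when the gate is fully home
- oil_bottle: brown bottle with black dropper cap, 23 x 75 mm, standing loose on the perforated table beyond the bench's left end
- lens_tissue: blue booklet 64 x 102 x 9 mm lying loose on the perforated table, left of the screen and near the hook's bent end
- petri_dish: clear flat dish 39 x 12 mm standing loose right of the microscope
- post_holder: small black post holder with a steel post, 54 x 50 x 97 mm, standing loose right of the microscope

How it is judged:
By the outcome, as a careful person would: the job done as asked, in the order asked, and still so for the second after the job is handed in, with the robot touching nothing.
It also fails if it takes over 67 s, if anything falls off the work surface, if the arm or the gripper's body presses on something with over 40 N, if the wrist force passes 120 N, or if a joint passes its speed limit or range.

## Working session

There is one attempt and no reset: what is moved stays moved. The work goes in short steps, Python scripts to look and compute and a shell command to move; the robot and the scene stay as the last step left them, time stands still between calls to the robot, and variables do not carry over. Pictures are saved under pics/ and viewed, at most 10 in all, crops included, and the job is handed in when it is done.

```bash
mkdir -p pics; ls
cat > h.py <<'E'
import numpy as np, cv2
from scipy.spatial.transform import Rotation as R
from plant import ctrl
def cam(n):
    s=ctrl.sense(); f=ctrl.grab_frame(n)
    if n=="wrist":
        T=np.array(f["tool_from_camera"]); Rt=R.from_rotvec(s["ee_rot"]).as_matrix()
        f["o"]=np.array(s["position"])+Rt@T[:3,3]; f["R"]=Rt@T[:3,:3]
    else:
        f["o"]=np.array(f["origin"]); o=np.array(f["orientation"])
        f["R"]=o if o.shape==(3,3) else R.from_rotvec(o).as_matrix() if o.size==3 else R.from_quat(o).as_matrix()
    f["f"]=f["color"].shape[0]/2/np.tan(np.radians(f["fovy"])/2)
    return f
def ray(f,u,v):
    d=f["R"]@np.array([(u-f["cx"])/f["f"],(v-f["cy"])/f["f"],1]); return f["o"],d
def onz(f,u,v,z):
    o,d=ray(f,u,v); return o+d*(z-o[2])/d[2]
def proj(f,p):
    c=f["R"].T@(np.array(p)-f["o"]); return c[:2]/c[2]*f["f"]+[f["cx"],f["cy"]]
def tri(f,a,g,b):
    o1,d1=ray(f,*a); o2,d2=ray(g,*b)
    t=np.linalg.lstsq(np.c_[d1,-d2],o2-o1,rcond=None)[0]
    p,q=o1+t[0]*d1,o2+t[1]*d2; return (p+q)/2,np.linalg.norm(p-q)
E
python3 - <<'E'
from h import *
for n in ["scene","top","wrist"]:
    f=cam(n); cv2.imwrite(f"pics/{n}0.png",f["color"])
    print(n,f["o"],f["R"].round(3).tolist(),f["f"],f["cx"],f["cy"], np.shape(f.get("orientation")))
s=ctrl.sense();print(s,ctrl.hold_point_z)
E
```

```text
pics
scene [-0.07080825  1.15800499  0.65658718] [[-0.874, -0.204, 0.441], [-0.486, 0.396, -0.78], [-0.016, -0.896, -0.445]] 528.3807476549546 325.6786406655172 242.74608865612007 (3,)
top [0.08152688 0.32774334 1.14970578] [[-0.372, -0.843, 0.388], [-0.928, 0.34, -0.152], [-0.003, -0.417, -0.909]] 524.7635099550947 323.5197752505684 246.88013607294616 (3,)
wrist [0.15223332 0.6356133  0.38414579] [[0.33, 0.917, 0.224], [0.944, -0.32, -0.081], [-0.002, 0.238, -0.971]] 386.4653451156054 317.523462403253 232.5712277846183 ()
{'clock': 0.15, 'q': array([-1.26151348,  0.61569495, -0.01260141,  1.42445557,  0.00814111,
        1.10337528, -0.04038039]), 'qvel': array([ 0.00133843, -0.00147017, -0.00015724, -0.0062731 , -0.0007973 ,
       -0.00080024,  0.00097654]), 'effort': array([ 5.42523649e-04, -4.59345460e+01,  2.09358945e-01, -1.65942103e+01,
       -6.10740669e-02,  1.80774165e-02,  1.51658001e-04]), 'position': array([0.21398529, 0.61312437, 0.19497368]), 'ee_rot': array([-5.24790867e-01, -3.09718962e+00,  2.92913802e-03]), 'ft_force': array([-0.16793685,  0.79104698,  0.26945139]), 'ft_torque': array([0.03344315, 0.04335468, 0.03863966]), 'grip_force': 0.0, 'finger_gap': 0.9960913559309532} 0.0188
```

View pics/scene0.png

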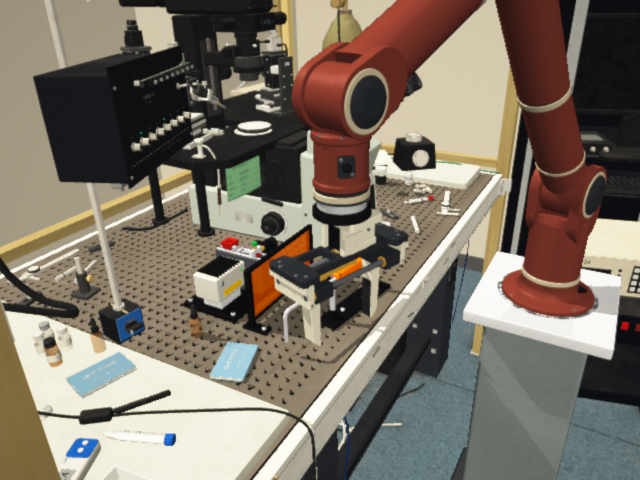

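View pics/top0.png

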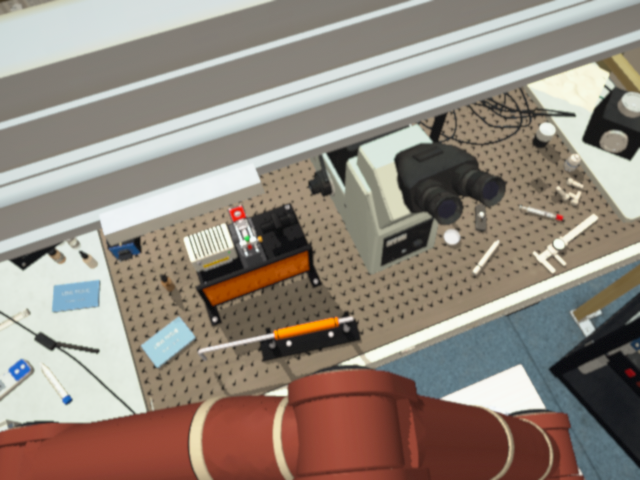

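View pics/wrist0.png

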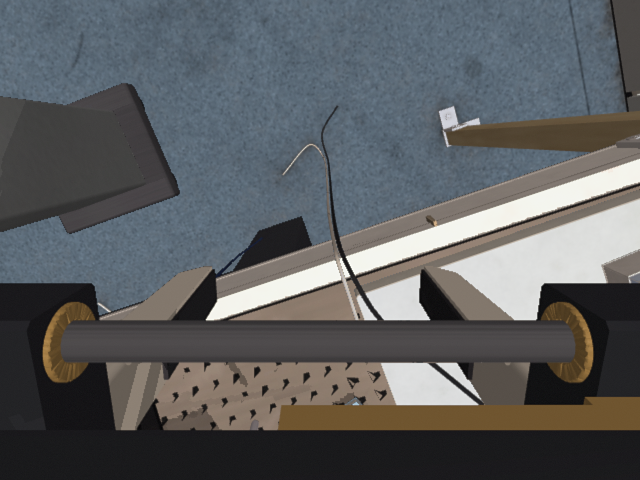

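```bash
cat > m.py <<'E'
from h import *
f=cam("top");g=cam("scene")
def show(f,name,lo,hi,amin=40):
    hsv=cv2.cvtColor(f["color"],cv2.COLOR_BGR2HSV); m=cv2.inRange(hsv,lo,hi)
    n,l,st,c=cv2.connectedComponentsWithStats(m)
    for i in range(1,n):
        if st[i,4]>=amin:
            r=cv2.minAreaRect(np.argwhere(l==i)[:,::-1].astype(np.float32))
            print(name,st[i].tolist(),c[i].round(1),cv2.boxPoints(r).round(1).tolist())
for F,n in((f,"top"),(g,"scene")):
    show(F,n+" orange",(5,150,120),(20,255,255),60)
    show(F,n+" red",(0,180,120),(3,255,255),20)
    show(F,n+" green",(45,120,60),(80,255,255),3)
print(proj(f,[0.214,0.614,0.196]))
E
python3 m.py
```

```text
top orange [205, 253, 103, 51, 1777] [257.2 278.5] [[204.0, 289.3999938964844], [305.3999938964844, 251.5], [311.3999938964844, 267.3999938964844], [210.0, 305.29998779296875]]
top orange [273, 317, 66, 23, 671] [306.3 327.5] [[272.6000061035156, 329.1000061035156], [336.6000061035156, 315.20001220703125], [338.8999938964844, 325.8999938964844], [274.8999938964844, 339.70001220703125]]
top orange [291, 371, 93, 30, 1852] [336.4 383.9] [[289.20001220703125, 378.29998779296875], [380.79998779296875, 367.29998779296875], [383.5, 389.29998779296875], [291.8999938964844, 400.3999938964844]]
top orange [283, 396, 105, 77, 6911] [335.3 434.1] [[278.70001220703125, 402.29998779296875], [380.79998779296875, 392.1000061035156], [388.1000061035156, 465.20001220703125], [286.0, 475.3999938964844]]
top orange [203, 399, 77, 76, 4956] [240.  436.7] [[203.0, 474.0], [203.0, 399.0], [279.0, 399.0], [279.0, 474.0]]
top orange [0, 406, 198, 74, 10843] [100.8 449.3] [[-5.900000095367432, 429.79998779296875], [196.89999389648438, 405.29998779296875], [205.1999969482422, 474.1000061035156], [2.4000000953
[... 2535 characters left out ...]
999938964844], [511.29998779296875, 266.20001220703125], [585.7999877929688, 307.5], [571.2999877929688, 333.70001220703125]]
scene red [221, 237, 17, 12, 130] [229.  242.5] [[220.1999969482422, 241.39999389648438], [234.60000610351562, 234.1999969482422], [239.1999969482422, 243.39999389648438], [224.8000030517578, 250.60000610351562]]
scene green [163, 118, 2, 2, 4] [163.5 118.5] [[163.0, 118.0], [164.0, 118.0], [164.0, 119.0], [163.0, 119.0]]
scene green [140, 132, 2, 2, 4] [140.5 132.5] [[140.0, 132.0], [141.0, 132.0], [141.0, 133.0], [140.0, 133.0]]
scene green [252, 241, 6, 5, 26] [254.3 243. ] [[252.0, 241.0], [257.0, 241.0], [257.0, 245.0], [252.0, 245.0]]
[136.37194021 476.46819955]
```

Run:
```python
import cv2
a=cv2.imread("pics/top0.png")[180:380,130:370]; cv2.imwrite("pics/c1.png",cv2.resize(a,(720,600),interpolation=cv2.INTER_CUBIC))
```

```text
(no output)
```

View pics/c1.png

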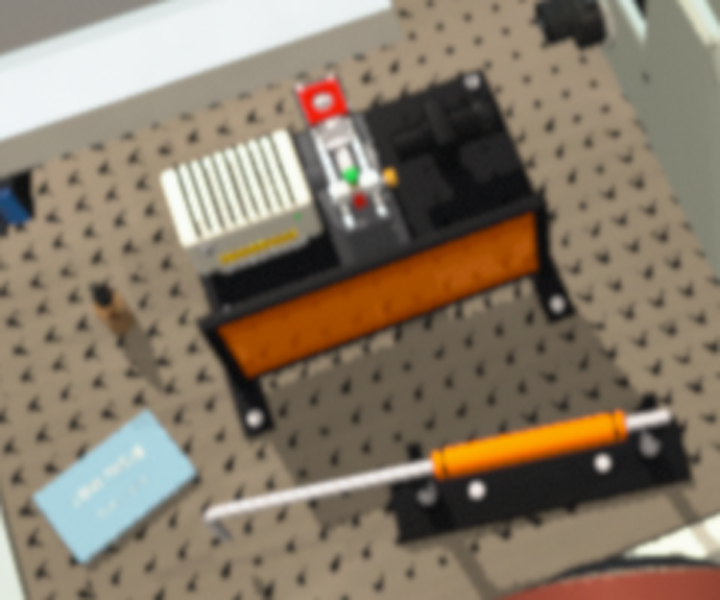

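```bash
cat > m2.py <<'E'
from h import *
f=cam("top");g=cam("scene")
c=lambda x,y:(130+x/3,180+y/3)
P={}
for n,(x,y),z in [("bend",(208,516),.1),("hL",(434,463),.1),("hR",(624,425),.1),("stub",(669,415),.1),("eye",(322,100),.116),
  ("scrTopL",(205,322),.14),("scrTopR",(545,200),.14),("base1",(397,487),.009),("base2",(400,542),.009),("base3",(690,480),.009),("knob",(352,175),.131),
  ("footL",(254,418),.0),("footR",(557,303),0),("laserNL",(190,245),.1),("laserNR",(318,205),.1),("laserFL",(163,175),.1),("laserFR",(290,132),.1)]:
    P[n]=onz(f,*c(x,y),z); print(n,P[n].round(4))
d=P["stub"]-P["bend"]; print("len .322?",np.linalg.norm(d),"handle .135?",np.linalg.norm(P["hL"]-P["hR"]),"yaw +x",np.degrees(np.arctan2(-d[1],-d[0])))
s=P["scrTopR"]-P["scrTopL"]; print("screen .256?",np.linalg.norm(s), "normal yaw",np.degrees(np.arctan2(s[0],-s[1])) , np.degrees(np.arctan2(s[1],s[0]))+90)
print("tri eye",tri(f,c(322,100),g,(229,242.5)),"knob",tri(f,(246.7,238.1),g,(254.3,243)))
print("scene proj",{k:proj(g,v).round(0).tolist() for k,v in P.items()})
s=ctrl.sense();print(s["position"],R.from_rotvec(s["ee_rot"]).as_matrix().round(3).tolist())
E
python3 m2.py
```

```text
bend [0.4062 0.471  0.1   ]
hL [0.3839 0.3177 0.1   ]
hR [0.3603 0.1873 0.1   ]
stub [0.3553 0.1558 0.1   ]
eye [0.6707 0.3024 0.116 ]
scrTopL [0.5233 0.43   0.14  ]
scrTopR [0.5219 0.1816 0.14  ]
base1 [0.4032 0.3482 0.009 ]
base2 [0.3641 0.3594 0.009 ]
base3 [0.3276 0.1461 0.009 ]
knob [0.596  0.3016 0.131 ]
footL [0.4962 0.4314 0.    ]
footR [0.4971 0.1848 0.    ]
laserNL [0.602  0.4276 0.1   ]
laserNR [0.5978 0.3317 0.1   ]
laserFL [0.6639 0.4306 0.1   ]
laserFR [0.6629 0.3326 0.1   ]
len .322? 0.31928207937035863 handle .135? 0.1325043838670373 yaw +x 80.81518180821467
screen .256? 0.24837509429930002 normal yaw -0.3083271341826259 -0.30832713418263324
tri eye (array([0.6740147 , 0.30218871, 0.10989   ]), np.float64(0.0003465549538387941)) knob (array([0.5994919 , 0.30251054, 0.12569825]), np.float64(0.0003657520200156124))
scene proj {'bend': [286.0, 312.0], 'hL': [335.0, 278.0], 'hR': [371.0, 255.0], 'stub': [379.0, 249.0], 'eye': [230.0, 240.0], 'scrTopL': [247.0, 270.0], 'scrTopR': [311.0, 224.0], 'base1': [321.0, 319.0], 'base2': [334.0, 327.0], 'base3': [390.0, 284.0], 'knob': [256.0, 241.0], 'footL': [263.0, 331.0], 'footR': [320.0, 278.0], 'laserNL': [219.0, 277.0], 'laserNR': [248.0, 259.0], 'laserFL': [196.0, 271.0], 'laserFR': [225.0, 253.0]}
[0.21411399 0.61351966 0.19555627] [[-0.944, 0.329, -0.0], [0.329, 0.944, -0.001], [0.0, -0.001, -1.0]]
```

The pictures show the hook lying with its handle about (273–339, 315–340) in the top view and its bend at (199, 352). The red eye is at (237, 213), the knob at (247, 238) and the screen's top rail runs from (198, 287) to (312, 247). Measured lengths agree with the given sizes to a few mm, so I'll move.

```bash
cat > go.py <<'E'
# usage: go.py x y z yawdeg_of_tool_x [pitch nose-down deg]: tool-frame shift/turn needed from here
import sys; from h import *
s=ctrl.sense(); Rt=R.from_rotvec(s["ee_rot"])
x,y,z,yaw=map(float,sys.argv[1:5]); p=float(sys.argv[5]) if len(sys.argv)>5 else 0
ya=np.radians(yaw); T=np.c_[[np.cos(ya),np.sin(ya),0],[np.sin(ya),-np.cos(ya),0],[0,0,-1]]
T=R.from_euler('z',yaw,degrees=True)*R.from_euler('y',p,degrees=True)*R.from_euler('z',-yaw,degrees=True)*R.from_matrix(T)
print("now",s["position"].round(4),"q",s["q"].round(2),"F",s["ft_force"].round(2),"t",round(s["clock"],2))
print("shift",Rt.inv().apply(np.array([x,y,z])-s["position"]).round(4),"turn",(Rt.inv()*T).as_rotvec().round(3))
E
python3 -m pendant '[[1,-0.134,-0.149,0,0,0,0.6],[1,-0.134,-0.149,0,0,0,0.6],[1,-0.134,-0.149,0,0,0,0.6],[1,-0.134,-0.149,0,0,0,0.6],[1,-0.134,-0.149,0,0,0,0.6]]'
python3 go.py 0.370 0.2445 0.17 80.8
```

```text
clock: 0.77
position: [0.293, 0.4256, 0.1961]
ee_rot: [1.428, 2.797, -0.001]
ft_force: [1.2, -0.1, -0.0]
finger_gap: 1.001
grip_force: 0.0
now [0.293  0.4256 0.1961] q [-1.12  0.41  0.16  1.81 -0.08  0.93 -0.3 ] F [ 1.17 -0.14 -0.  ] t 0.77
shift [-0.1918 -0.0439  0.0263] turn [0.    0.001 0.788]
```

```bash
python3 -m pendant '[[1,-0.19,-0.044,0,0,0,0.79],[1,-0.19,-0.044,0,0,0,0.79],[1,-0.19,-0.044,0,0,0,0.79],[1,-0.19,-0.044,0,0,0,0.79],[1,-0.19,-0.044,0,0,0,0.79]]'
python3 go.py 0.370 0.2445 0.17 80.8
```

```text
clock: 1.18
position: [0.3702, 0.2457, 0.1964]
ee_rot: [2.221, 2.22, 0.0]
ft_force: [0.3, 0.5, 0.3]
finger_gap: 1.002
grip_force: 0.0
now [0.3702 0.2457 0.1964] q [-0.91  0.31  0.37  1.99 -0.14  0.86 -0.47] F [0.28 0.52 0.32] t 1.18
shift [-0.0012 -0.0002  0.0264] turn [0.001 0.001 0.16 ]
```

```bash
python3 -m pendant '[[1,0,0,0,0,0,0.12],[1,0,0,0,0,0,0.16],[1,0,0,0,0,0,0.16]]'
python3 go.py 0.370 0.2445 0.081 80.8
python3 - <<'E'
from h import *
f=cam("wrist"); cv2.imwrite("pics/w1.png",f["color"])
hsv=cv2.cvtColor(f["color"],cv2.COLOR_BGR2HSV); m=cv2.inRange(hsv,(8,180,120),(20,255,255))
n,l,st,c=cv2.connectedComponentsWithStats(m)
for i in range(1,n):
    if st[i,4]>300:
        r=cv2.boxPoints(cv2.minAreaRect(np.argwhere(l==i)[:,::-1].astype(np.float32)))
        print(st[i],[onz(f,*p,0.105).round(4).tolist() for p in r])
E
```

```text
clock: 1.43
position: [0.3692, 0.2493, 0.1961]
ee_rot: [-2.384, -2.046, -0.001]
ft_force: [-0.9, 1.4, 0.3]
finger_gap: 0.999
grip_force: 0.0
now [0.3692 0.2493 0.1961] q [-0.95  0.32  0.4   1.99 -0.16  0.86 -0.61] F [-0.92  1.35  0.29] t 1.43
shift [-0.0047  0.0015  0.1151] turn [ 0.    -0.     0.009]
[ 471    0   59  257 6202] [[0.4897, 0.3859, 0.105], [0.5156, 0.3838, 0.105], [0.5244, 0.2045, 0.105], [0.4943, 0.2066, 0.105]]
[525  83  15  64 717] [[0.5241, 0.329, 0.105], [0.5334, 0.3279, 0.105], [0.5338, 0.2853, 0.105], [0.5242, 0.2865, 0.105]]
[308 140  15 159 681] [[0.3666, 0.3148, 0.105], [0.3763, 0.3137, 0.105], [0.364, 0.1945, 0.105], [0.3532, 0.1955, 0.105]]
[325 141   7 156 318] [[0.3665, 0.1958, 0.105], [0.386, 0.3116, 0.105], [0.3887, 0.3111, 0.105], [0.3695, 0.1952, 0.105]]
```

View pics/w1.png

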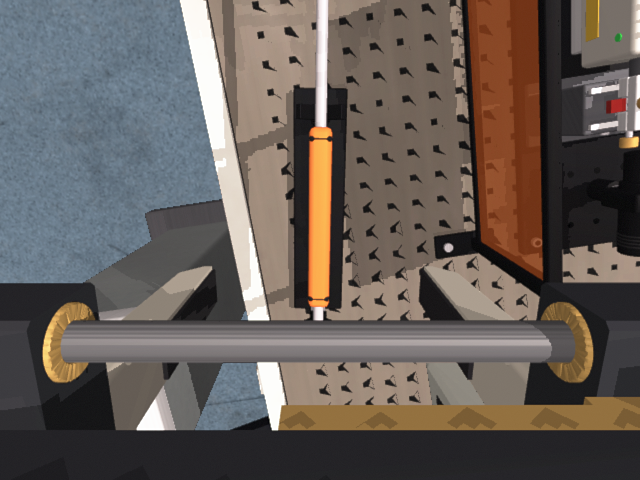

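```bash
python3 -m pendant '[[1,-0.001,0.001,0.04,0,0,0],[1,-0.002,0.001,0.08,0,0,0],[1,-0.002,0.001,0.1,0,0,0],[1,-0.002,0.001,0.115,0,0,0],[1,-0.002,0.001,0.115,0,0,0]]'
python3 -m pendant '[[0.4,0,0,0,0,0,0],[0.3,0,0,0,0,0,0],[0.25,0,0,0,0,0,0],[0.2,0,0,0,0,0,0],[0.2,0,0,0,0,0,0]]'
python3 go.py 0.370 0.247 0.081 80.8
python3 - <<'E'
from h import *
f=cam("wrist"); hsv=cv2.cvtColor(f["color"],cv2.COLOR_BGR2HSV); m=cv2.inRange(hsv,(8,180,120),(20,255,255)); m[:,420:]=0;m[:,:200]=0
ys,xs=np.where(m)
for y in range(ys.min(),ys.max(),15): 
    r=xs[ys==y]; 
    if len(r): print(y,r.min(),r.max(),end="; ")
E
```

```text
clock: 1.9
position: [0.3674, 0.247, 0.0783]
ee_rot: [-2.379, -2.051, 0.01]
ft_force: [-0.2, -0.9, 0.8]
finger_gap: 0.999
grip_force: 0.0
clock: 2.32
position: [0.37, 0.2481, 0.0817]
ee_rot: [-2.381, -2.049, -0.003]
ft_force: [0.3, -0.2, -0.5]
finger_gap: 0.689
grip_force: 0.0
now [0.37   0.2481 0.0817] q [-0.86  0.5   0.31  2.13 -0.29  0.55 -0.49] F [ 0.29 -0.22 -0.47] t 2.32
shift [-0.0011  0.0001  0.0007] turn [ 0.001 -0.002  0.011]
116 308 331; 131 301 339; 146 301 339; 161 301 339; 176 301 338; 191 301 338; 206 301 337; 221 301 337; 236 301 337; 251 301 336; 266 301 336; 281 301 335; 296 301 334; 311 301 334; 371 300 332; 386 301 332; 401 303 329;
```

```bash
python3 -m pendant '[[0.1,0,0,0,0,0,0.01],[0,0,0,0,0,0,0.01],[0,0,0,0,0,0,0.01],[0,0,0,0,0,0,0.01],[0,0,0,0,0,0,0.01]]'
python3 -m pendant '[[0,0,0,0,0,0,0],[0,0,0,0,0,0,0],[0,0,0,0,0,0,0],[0,0,0,0,0,0,0],[0,0,0,0,0,0,0]]'
python3 go.py 0.370 0.247 0.081 80.8
```

```text
clock: 2.78
position: [0.3695, 0.2476, 0.0808]
ee_rot: [2.392, 2.037, -0.0]
ft_force: [-0.1, 0.4, -0.7]
finger_gap: 0.289
grip_force: 0.0
clock: 3.2
position: [0.37, 0.2476, 0.0809]
ee_rot: [2.392, 2.036, 0.001]
ft_force: [1.0, -0.4, -0.4]
finger_gap: 0.164
grip_force: 30.0
now [0.37   0.2476 0.0809] q [-0.86  0.5   0.32  2.13 -0.29  0.55 -0.49] F [ 1.02 -0.44 -0.38] t 3.2
shift [-0.0006  0.0001 -0.0001] turn [ 0.001 -0.     0.   ]
```

```bash
python3 -m pendant '[[0,0,0,-0.01,0,0,0],[0,0,0,-0.04,0,0,0],[0,0,0,-0.08,0,0,0],[0,0,0,-0.12,0,0,0],[0,0,0,-0.16,0,0,0]]'
python3 -m pendant '[[0,0,0,0,0,0,0],[0,0,0,0,0,0,0]]'
python3 go.py 0.400 0.302 0.242 0
cat > tip.py <<'E'
from h import *
f=cam("top");g=cam("scene"); s=ctrl.sense(); T=R.from_rotvec(s["ee_rot"])
hp=np.array(s["position"])-T.apply([0,0,ctrl.hold_point_z])
for n,p in (("bend",[.230,0,0]),("tip",[.230,0,.070]),("back",[-.06,0,0])):
    w=hp+T.apply(p); print(n,w.round(4),"top",proj(f,w).round(1),"scene",proj(g,w).round(1))
import sys
cv2.imwrite("pics/tip_top.png",f["color"]);cv2.imwrite("pics/tip_scene.png",g["color"])
E
python3 tip.py
python3 - <<'E'
import cv2,numpy as np
a=cv2.imread("pics/tip_top.png")[200:400,130:430];b=cv2.imread("pics/tip_scene.png")[150:350,170:470]
cv2.imwrite("pics/c2.png",cv2.resize(np.vstack([a,b]),(450*2*2//3+0,400*2*2//3+0)) if 0 else cv2.resize(np.vstack([a,b]),(450,600)))
E
```

```text
clock: 3.62
position: [0.368, 0.2466, 0.2418]
ee_rot: [-2.392, -2.037, 0.006]
ft_force: [-0.1, 1.4, -2.1]
finger_gap: 0.17
grip_force: 30.0
clock: 3.78
position: [0.3698, 0.248, 0.2422]
ee_rot: [-2.391, -2.038, -0.005]
ft_force: [-0.5, -0.3, -2.7]
finger_gap: 0.167
grip_force: 30.0
now [0.3698 0.248  0.2422] q [-0.98  0.26  0.44  1.92 -0.13  0.99 -0.64] F [-0.53 -0.33 -2.7 ] t 3.78
shift [0.0581 0.0213 0.0004] turn [-1.000e-03 -3.000e-03  1.412e+00]
bend [0.4043 0.474  0.2575] top [178.2 332.5] scene [281.6 237.1]
tip [0.404  0.4738 0.1875] top [187.9 342.7] scene [283.8 272.1]
back [0.3583 0.1877 0.2583] top [340.2 297.3] scene [373.9 188.8]
```

View pics/c2.png

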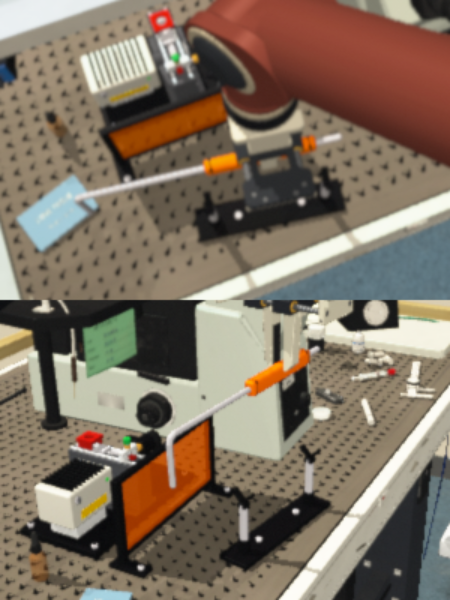

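```bash
python3 -m pendant '[[0,0.02,0.008,0,0,0,0.12],[0,0.04,0.016,0,0,0,0.24],[0,0.058,0.021,0,0,0,0.36],[0,0.058,0.021,0,0,0,0.48],[0,0.058,0.021,0,0,0,0.6]]'
python3 -m pendant '[[0,0,0,0,0,0,0.12],[0,0,0,0,0,0,0.24],[0,0,0,0,0,0,0.36],[0,0,0,0,0,0,0.48],[0,0,0,0,0,0,0.6]]'
python3 -m pendant '[[0,0,0,0,0,0,0.12],[0,0,0,0,0,0,0.21],[0,0,0,0,0,0,0.21]]'
python3 go.py 0.440 0.302 0.242 0
python3 tip.py
```

```text
clock: 4.3
position: [0.3979, 0.3017, 0.2377]
ee_rot: [2.887, 1.232, -0.01]
ft_force: [-0.6, -0.2, -2.4]
finger_gap: 0.166
grip_force: 30.0
clock: 4.72
position: [0.3976, 0.3007, 0.2381]
ee_rot: [3.121, 0.32, -0.009]
ft_force: [0.1, 0.7, -2.7]
finger_gap: 0.168
grip_force: 30.0
clock: 4.97
position: [0.3976, 0.3007, 0.2381]
ee_rot: [3.137, -0.002, -0.008]
ft_force: [0.4, 1.0, -2.2]
finger_gap: 0.168
grip_force: 30.0
now [0.3976 0.3007 0.2381] q [-1.22  0.42  0.78  1.8  -0.33  1.07 -1.9 ] F [ 0.4   1.03 -2.17] t 4.97
shift [ 0.0424 -0.0013 -0.0041] turn [ 0.005  0.005 -0.001]
bend [0.6283 0.302  0.257 ] top [233.3 196.8] scene [239.1 186.3]
tip [0.628  0.3017 0.187 ] top [238.8 213.8] scene [242.  215.7]
back [0.3383 0.301  0.258 ] top [284.5 330.6] scene [359.1 209.1]
```

```bash
cat > crop.py <<'E'
import cv2,numpy as np,sys
a=cv2.imread("pics/tip_top.png")[170:290,180:330];b=cv2.imread("pics/tip_scene.png")[165:285,200:350]
cv2.imwrite(sys.argv[1],cv2.resize(np.hstack([a,b]),(800,320),interpolation=cv2.INTER_CUBIC))
E
python3 crop.py pics/c3.png
```

```text
(no output)
```

View pics/c3.png

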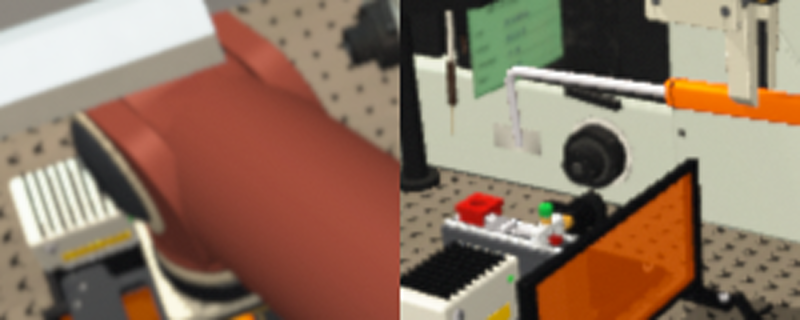

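```bash
cat > meas.py <<'E'
from h import *
bg=cv2.imread("pics/scene0.png").astype(int)
g=cam("scene"); w=cam("wrist"); s=ctrl.sense(); T=R.from_rotvec(s["ee_rot"])
hp=np.array(s["position"])-T.apply([0,0,ctrl.hold_point_z])
d=(np.abs(g["color"].astype(int)-bg).sum(2)>40).astype(np.uint8); d[:,290:]=0; d[:170]=0; d[300:]=0; d[:,:190]=0
n,l,st,c=cv2.connectedComponentsWithStats(d); i=1+st[1:,4].argmax(); d=(l==i); print(st[i])
for y in range(st[i,1],st[i,1]+st[i,3],2):
    x=np.where(d[y])[0]; print(y,x.min(),x.max(),end="; ")
print()
for n_,p in (("bend",[.230,0,0]),("tip",[.230,0,.070])):
    q=hp+T.apply(p); print(n_,q.round(4),proj(g,q).round(1))
hsv=cv2.cvtColor(w["color"],cv2.COLOR_BGR2HSV)
for y in range(0,330,30):
    m=cv2.inRange(hsv[y:y+1],(8,180,120),(20,255,255))[0]; m[:240]=0;m[400:]=0
    x=np.where(m)[0]; gr=np.abs(np.diff(w["color"][y,280:360].astype(int).sum(1))); 
    k=np.argsort(gr)[-4:]+280
    print(y,(x.min(),x.max()) if len(x) else "",sorted(k.tolist()))
cv2.imwrite("pics/w_now.png",w["color"])
E
python3 meas.py
```

```text
[268 255  22  44 699]
255 282 286; 257 277 289; 259 272 289; 261 269 289; 263 269 289; 265 269 289; 267 269 289; 269 268 289; 271 268 289; 273 269 289; 275 269 289; 277 273 289; 279 273 289; 281 274 289; 283 274 289; 285 274 289; 287 274 289; 289 275 289; 291 278 289; 293 281 289; 295 284 289; 297 287 289; 
bend [0.6289 0.3019 0.2582] [238.8 185.8]
tip [0.6288 0.3018 0.1882] [241.7 215.2]
0  [285, 307, 308, 327]
30  [307, 308, 326, 327]
60 (np.int64(240), np.int64(382)) [307, 308, 326, 327]
90  [308, 309, 325, 326]
120 (np.int64(301), np.int64(334)) [299, 300, 333, 334]
150 (np.int64(299), np.int64(336)) [298, 299, 334, 335]
180 (np.int64(300), np.int64(335)) [281, 288, 349, 354]
210 (np.int64(299), np.int64(335)) [298, 299, 335, 336]
240 (np.int64(300), np.int64(335)) [286, 287, 290, 335]
270 (np.int64(300), np.int64(335)) [296, 299, 337, 338]
300 (np.int64(301), np.int64(334)) [291, 292, 342, 343]
```

```bash
sed -i 's/d\[:,290:\]=0; d\[:170\]=0; d\[300:\]=0; d\[:,:190\]=0/d[:,263:]=0; d[:175]=0; d[232:]=0; d[:,:225]=0/' meas.py
cat >> meas.py <<'E'
col=hsv[:,312:323]; o=np.where(cv2.inRange(col,(8,180,120),(20,255,255)).sum(1)>255*6)[0]; print("handle rows",o.min(),o.max(), "front edge in tool x of grasp:", (T.inv().apply(onz(w,317.5,o.min(),hp[2]+.011)-hp)).round(4))
np.save("pics/g.npy",g["color"])
E
python3 meas.py | grep -v '\[2[89]'
```

```text
[239 188  24  27 163]
188 242 245; 190 239 261; 192 239 262; 194 239 262; 196 239 242; 198 242 242; 200 242 242; 202 242 242; 204 243 243; 206 243 243; 208 243 243; 210 243 244; 212 244 244; 214 244 244; 
bend [0.6293 0.3018 0.259 ] [238.7 185.4]
tip [0.6292 0.3018 0.189 ] [241.5 214.8]
0  [307, 308, 326, 327]
30  [307, 308, 326, 327]
60  [307, 308, 325, 326]
handle rows 116 404 front edge in tool x of grasp: [ 0.0734 -0.0007 -0.0111]
```

```bash
python3 -m pendant '[[0,0.02,-0.001,0,0,0,0],[0,0.044,-0.001,0,0,0,0],[0,0.044,-0.001,0,0,0,0]]'
python3 -m pendant '[[0,0,0,0.03,0,0,0],[0,0,0,0.055,0,0,0],[0,0,0,0.055,0,0,0],[0,0,0,0.055,0,0,0]]'
python3 go.py 0.444 0.302 0.180 0
python3 tip.py
python3 - <<'E'
import cv2,numpy as np
b=cv2.imread("pics/tip_scene.png")[185:275,190:310]
cv2.imwrite("pics/c4.png",cv2.resize(b,(800,600),interpolation=cv2.INTER_CUBIC))
E
```

```text
clock: 5.52
position: [0.448, 0.3017, 0.2412]
ee_rot: [3.141, -0.002, 0.009]
ft_force: [0.7, -0.6, -1.7]
finger_gap: 0.169
grip_force: 30.0
clock: 5.85
position: [0.4425, 0.3023, 0.1851]
ee_rot: [3.14, 0.002, -0.004]
ft_force: [0.6, 0.1, -2.0]
finger_gap: 0.168
grip_force: 30.0
now [0.4425 0.3023 0.1851] q [-1.1   0.53  0.72  1.78 -0.41  0.99 -1.79] F [ 0.57  0.14 -2.04] t 5.85
shift [0.0015 0.0003 0.0051] turn [0.002 0.003 0.001]
bend [0.6745 0.3031 0.2066] top [229.8 191.3] scene [224.3 204.3]
tip [0.6747 0.3032 0.1366] top [235.  207.5] scene [227.3 232.3]
back [0.3845 0.3028 0.2059] top [277.1 316.1] scene [337.7 229.2]
```

View pics/c4.png

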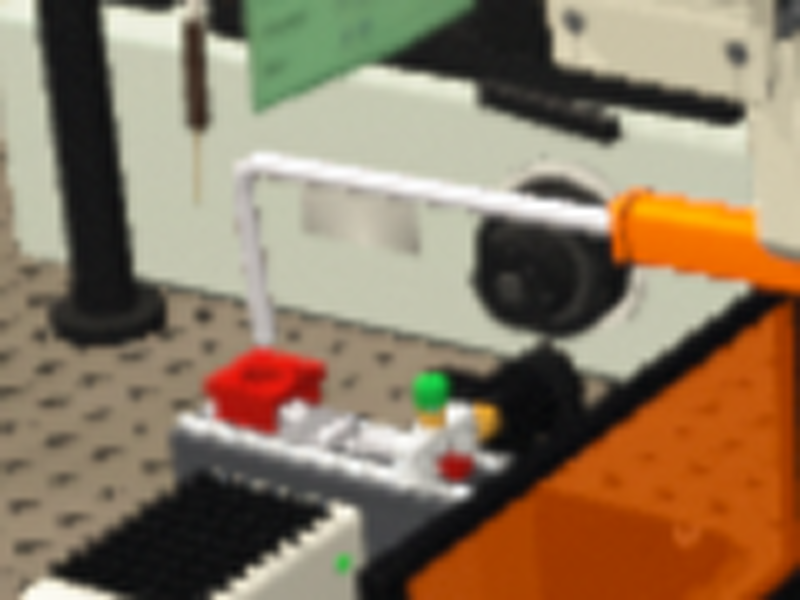

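```bash
python3 -m pendant '[[0,0.0015,0,0.005,0,0,0],[0,0.0015,0,0.01,0,0,0],[0,0.0015,0,0.01,0,0,0]]'
python3 -m pendant '[[0,0,0,0.002,0,0,0],[0,0,0,0.004,0,0,0],[0,0,0,0.006,0,0,0],[0,0,0,0.006,0,0,0]]'
python3 go.py 0.444 0.302 0.168 0
python3 tip.py|grep tip
python3 - <<'E'
import cv2
b=cv2.imread("pics/tip_scene.png"); hsv=cv2.cvtColor(b,cv2.COLOR_BGR2HSV); m=cv2.inRange(hsv,(0,180,120),(4,255,255))[225:260,210:250]
print("\n".join("".join(".#"[v>0] for v in r) for r in m))
E
```

```text
clock: 6.2
position: [0.4447, 0.3026, 0.1756]
ee_rot: [3.141, 0.002, -0.001]
ft_force: [-0.9, -0.0, -2.4]
finger_gap: 0.163
grip_force: 30.0
clock: 6.53
position: [0.4447, 0.3025, 0.1694]
ee_rot: [3.141, 0.001, -0.001]
ft_force: [-0.4, 0.1, -1.7]
finger_gap: 0.167
grip_force: 30.0
now [0.4447 0.3025 0.1694] q [-1.09  0.55  0.71  1.8  -0.43  0.95 -1.77] F [-0.37  0.12 -1.7 ] t 6.53
shift [-0.0007  0.0005  0.0014] turn [0.    0.001 0.001]
tip [0.675  0.3027 0.1185] top [236.4 211.3] scene [228.1 239.2]Traceback (most recent call last):
  File "<stdin>", line 3, in <module>
  File "<stdin>", line 3, in <genexpr>
  File "<stdin>", line 3, in <genexpr>
TypeError: string indices must be integers, not 'numpy.bool'
```

```bash
python3 -m pendant '[[0,0,0,0.002,0,0,0],[0,0,0,0.004,0,0,0],[0,0,0,0.005,0,0,0],[0,0,0,0.005,0,0,0]]'
cat > eye.py <<'E'
from h import *
g=cam("scene"); b=g["color"]; hsv=cv2.cvtColor(b,cv2.COLOR_BGR2HSV); m=cv2.inRange(hsv,(0,180,120),(4,255,255))[228:262,215:265]
gr=cv2.inRange(hsv,(45,120,60),(80,255,255))[228:262,215:265]
print("\n".join("".join("#" if v else "g" if k else "o" if min(px)>140 else "." for v,k,px in zip(r,q,p)) for r,q,p in zip(m,gr,b[228:262,215:265])))
ys,xs=np.where(m); print("red centroid",xs.mean()+215,ys.mean()+228); ys,xs=np.where(gr); print("green",xs.mean()+215,ys.mean()+228)
E
python3 eye.py; python3 go.py 0.444 0.302 0.168 0
```

```text
clock: 6.97
position: [0.4448, 0.3025, 0.1645]
ee_rot: [3.141, 0.001, -0.001]
ft_force: [0.3, 0.5, -2.3]
finger_gap: 0.169
grip_force: 30.0
......oooooooooooooooooooooooooooooooooooooooo....
............oooooooooooooooooooooooooooooooooo....
............ooooooooooooooooooooooooooooooooooo...
............ooo......oooooooooooooooooooooooooo...
............ooo..........ooooooooooooooooooooooo..
............ooo...............ooooooooooooooooooo.
............ooo....................ooooooooooooooo
............oooo........................oooooooooo
............oooo............................oooooo
.............ooo.................................o
.............ooo.##...............................
..........###ooo.######...........................
.........####.oo.######...........................
.......######.oo.######...............gggg........
......#######....######..............gggggg.......
......#################..............gggggg.......
.......################..............ggggg........
........#########....................ggggg........
.....oo.########...o...oo.............g...
[... 327 characters left out ...]
.....ooooooooooooo..oooooooo......ooo.
......................oooooooooooooooooo..###..ooo
..........................oooooooooooooo..###.....
............................oooooooooooo...#......
................................ooooooooo.........
...................................o.oooooooo.....
.........................................oooo.....
.........................o........................
.........................oooo.....................
red centroid 230.74137931034483 243.72413793103448
green 254.25925925925927 243.14814814814815
now [0.4449 0.3025 0.1646] q [-1.09  0.56  0.7   1.8  -0.44  0.94 -1.77] F [ 0.58 -0.7  -1.65] t 7.02
shift [-0.0009  0.0005 -0.0034] turn [0.    0.    0.001]
```

```bash
python3 -m pendant '[[0,0,0,0.001,0,0,0],[0,0,0,0.002,0,0,0],[0,0,0,0.002,0,0,0]]'
python3 -m pendant '[[0,-0.001,0,0,0,0,0],[0,-0.002,0,0,0,0,0],[0,-0.003,0,0,0,0,0],[0,-0.004,0,0,0,0,0],[0,-0.005,0,0,0,0,0]]'
python3 -m pendant '[[0,-0.001,0,0,0,0,0],[0,-0.002,0,0,0,0,0],[0,-0.003,0,0,0,0,0],[0,-0.004,0,0,0,0,0]]'
python3 eye.py;python3 go.py 0.444 0.302 0.168 0
```

```text
clock: 7.27
position: [0.445, 0.3026, 0.1627]
ee_rot: [3.141, 0.001, -0.0]
ft_force: [0.2, 0.4, -2.0]
finger_gap: 0.165
grip_force: 30.0
clock: 7.68
position: [0.4412, 0.3027, 0.1631]
ee_rot: [-3.141, -0.001, -0.005]
ft_force: [3.0, 0.2, -3.7]
finger_gap: 0.17
grip_force: 30.0
clock: 8.02
position: [0.4396, 0.3026, 0.1637]
ee_rot: [-3.141, 0.0, -0.012]
ft_force: [7.0, -0.5, -4.5]
finger_gap: 0.169
grip_force: 30.0
......oooooooooooooooooooooooooooooooooooooooo....
...........ooooooooooooooooooooooooooooooooooo....
.............ooo.oooooooooooooooooooooooooooooo...
.............oooo....oooooooooooooooooooooooooo...
.............oooo........ooooooooooooooooooooooo..
..............ooo.............ooooooooooooooooooo.
..............ooo..................ooooooooooooooo
..............ooo.......................oooooooooo
..............ooo...........................oooooo
..............ooo................................o
.............#.ooo................................
...........###.ooo.####...........................
.........#####.ooo.#####..........................
........######.oo..
[... 608 characters left out ...]
..oooooooooooooo..oooooooo......oo.
......................oooooooooo.ooooooo..####.ooo
..........................oooooooooooooo..####....
............................oooooooooooo...##.....
................................ooooooooo.........
...................................o.oooooooo.....
..........................................ooo.....
.........................o........................
.........................oooo.....................
red centroid 231.88333333333333 244.21666666666667
green 254.30769230769232 243.03846153846155
now [0.4396 0.3026 0.1637] q [-1.1   0.55  0.71  1.82 -0.44  0.92 -1.77] F [ 6.63 -0.1  -5.72] t 8.07
shift [ 0.0045  0.0006 -0.0043] turn [-0.001 -0.008 -0.   ]
```

```bash
for i in 1 2; do :; done
python3 -m pendant '[[0,-0.001,0,0,0,0,0],[0,-0.002,0,0,0,0,0],[0,-0.003,0,0,0,0,0],[0,-0.004,0,0,0,0,0],[0,-0.005,0,0,0,0,0]]'
python3 -m pendant '[[0,-0.001,0,0,0,0,0],[0,-0.002,0,0,0,0,0],[0,-0.003,0,0,0,0,0],[0,-0.004,0,0,0,0,0],[0,-0.005,0,0,0,0,0]]'
python3 eye.py|tail -2;python3 go.py 0.444 0.302 0.168 0
```

```text
clock: 8.48
position: [0.4336, 0.3026, 0.1635]
ee_rot: [-3.141, -0.0, -0.009]
ft_force: [5.7, -0.6, -4.8]
finger_gap: 0.165
grip_force: 30.0
clock: 8.9
position: [0.4281, 0.3026, 0.1634]
ee_rot: [-3.141, -0.0, -0.007]
ft_force: [5.0, 0.3, -4.4]
finger_gap: 0.165
grip_force: 30.0
red centroid 235.02542372881356 244.89830508474577
green 254.44 242.8
now [0.4277 0.3026 0.1633] q [-1.12  0.54  0.71  1.85 -0.43  0.91 -1.78] F [ 3.26  0.76 -2.96] t 8.95
shift [ 0.0164  0.0006 -0.0046] turn [-0.    -0.004  0.   ]
```

```bash
python3 -m pendant '[[0,-0.001,0,0,0,0,0],[0,-0.002,0,0,0,0,0],[0,-0.003,0,0,0,0,0],[0,-0.004,0,0,0,0,0]]'
python3 eye.py|tail -2;python3 go.py 0.444 0.302 0.168 0
python3 -m pendant '[[0,-0.001,0,0,0,0,0],[0,-0.002,0,0,0,0,0],[0,-0.003,0,0,0,0,0]]'
python3 eye.py;python3 go.py 0.444 0.302 0.168 0
```

```text
clock: 9.28
position: [0.4234, 0.3026, 0.1632]
ee_rot: [-3.141, -0.001, -0.005]
ft_force: [4.3, -0.1, -3.9]
finger_gap: 0.163
grip_force: 30.0
red centroid 235.66666666666666 244.80701754385964
green 254.44 242.8
now [0.4229 0.3026 0.1631] q [-1.13  0.53  0.71  1.86 -0.43  0.91 -1.79] F [ 4.7  -0.2  -4.03] t 9.33
shift [ 0.0211  0.0006 -0.0048] turn [-0.    -0.002  0.001]
clock: 9.58
position: [0.4199, 0.3026, 0.1631]
ee_rot: [-3.141, -0.001, -0.003]
ft_force: [5.0, 0.8, -4.5]
finger_gap: 0.163
grip_force: 30.0
......oooooooooooooooooooooooooooooooooooooooo....
...........ooooooooooooooooooooooooooooooooooo....
................ooooooooooooooooooooooooooooooo...
....................ooooooooooooooooooooooooooo...
....................ooo..ooooooooooooooooooooooo..
....................ooo.......ooooooooooooooooooo.
....................oooo...........ooooooooooooooo
....................oooo................oooooooooo
....................oooo....................oooooo
.....................ooo.........................o
.....................ooo..........................
.....................o
[... 682 characters left out ...]
ooooo....
.................oooooooooooooooooooooooooooooooo.
......................ooooooooooooooooooooooooooo.
..........................ooooooooooooooooooooooo.
............................ooooooooooooo...oooo..
................................oooooooooo........
...................................o.oooooooo.....
..........................................ooo.....
.........................o........................
.........................oooo.....................
red centroid 236.11111111111111 244.86111111111111
green 254.44 242.8
now [0.4194 0.3026 0.163 ] q [-1.13  0.53  0.71  1.86 -0.43  0.91 -1.79] F [ 3.86  0.17 -3.97] t 9.63
shift [ 0.0246  0.0006 -0.005 ] turn [-0.    -0.001  0.001]
```

```bash
python3 -m pendant '[[0,-0.001,0,0,0,0,0],[0,-0.002,0,0,0,0,0],[0,-0.003,0,0,0,0,0]]'
python3 -m pendant '[[0,-0.001,0,0,0,0,0],[0,-0.002,0,0,0,0,0],[0,-0.003,0,0,0,0,0]]'
python3 eye.py|tail -2;python3 go.py 0.444 0.302 0.168 0
```

```text
clock: 9.88
position: [0.4165, 0.3026, 0.163]
ee_rot: [-3.141, -0.001, -0.002]
ft_force: [5.0, 0.4, -3.9]
finger_gap: 0.169
grip_force: 30.0
clock: 10.13
position: [0.4135, 0.3026, 0.163]
ee_rot: [-3.141, -0.001, -0.002]
ft_force: [5.3, 0.8, -4.1]
finger_gap: 0.173
grip_force: 30.0
red centroid 238.10714285714286 245.40178571428572
green 254.34615384615384 242.73076923076923
now [0.4132 0.3026 0.163 ] q [-1.15  0.52  0.71  1.88 -0.43  0.9  -1.8 ] F [ 5.35  0.7  -3.69] t 10.18
shift [ 0.0308  0.0006 -0.005 ] turn [-0.    -0.001  0.001]
```

```bash
python3 -m pendant '[[0,-0.001,0,0,0,0,0],[0,-0.002,0,0,0,0,0],[0,-0.003,0,0,0,0,0]]'
python3 -m pendant '[[0,-0.001,0,0,0,0,0],[0,-0.002,0,0,0,0,0]]'
python3 eye.py|tail -2;python3 go.py 0.444 0.302 0.168 0
```

```text
clock: 10.43
position: [0.4101, 0.3026, 0.1629]
ee_rot: [3.142, 0.001, 0.0]
ft_force: [3.7, 0.4, -4.0]
finger_gap: 0.165
grip_force: 30.0
clock: 10.6
position: [0.4069, 0.3026, 0.1626]
ee_rot: [3.141, 0.002, -0.004]
ft_force: [2.9, -0.4, -2.9]
finger_gap: 0.167
grip_force: 30.0
red centroid 240.53153153153153 246.13513513513513
green 254.51851851851853 243.77777777777777
now [0.4068 0.3026 0.1626] q [-1.16  0.52  0.71  1.89 -0.43  0.9  -1.8 ] F [ 2.24  0.   -2.51] t 10.65
shift [ 0.0372  0.0006 -0.0054] turn [0.    0.002 0.001]
```

```bash
python3 -m pendant '[[0,-0.001,0,0,0,0,0],[0,-0.002,0,0,0,0,0]]'
python3 -m pendant '[[0,-0.001,0,0,0,0,0],[0,-0.001,0,0,0,0,0]]'
python3 -m pendant '[[0,-0.001,0,0,0,0,0],[0,-0.001,0,0,0,0,0]]'
python3 eye.py|tail -2;python3 go.py 0.444 0.302 0.168 0
```

```text
clock: 10.82
position: [0.4061, 0.3026, 0.1629]
ee_rot: [-3.142, -0.001, -0.001]
ft_force: [3.6, 0.4, -3.6]
finger_gap: 0.168
grip_force: 30.0
clock: 10.98
position: [0.406, 0.3026, 0.1631]
ee_rot: [-3.141, -0.001, -0.004]
ft_force: [4.5, 0.1, -4.5]
finger_gap: 0.167
grip_force: 30.0
clock: 11.15
position: [0.406, 0.3026, 0.1633]
ee_rot: [-3.141, -0.001, -0.007]
ft_force: [7.8, 0.2, -5.4]
finger_gap: 0.166
grip_force: 30.0
red centroid 241.00884955752213 246.1504424778761
green 254.51851851851853 243.77777777777777
now [0.406  0.3026 0.1633] q [-1.16  0.51  0.72  1.89 -0.43  0.89 -1.81] F [ 7.08  0.27 -4.57] t 11.2
shift [ 0.038   0.0006 -0.0045] turn [-0.    -0.004  0.   ]
```

```bash
python3 -m pendant '[[0,-0.001,0,0,0,0,0],[0,-0.001,0,0,0,0,0],[0,-0.001,0,0,0,0,0]]'
python3 -m pendant '[[0,-0.0006,0,0,0,0,0],[0,-0.0006,0,0,0,0,0],[0,-0.0006,0,0,0,0,0]]'
python3 go.py 0.444 0.302 0.168 0
```

```text
clock: 11.45
position: [0.406, 0.3026, 0.1635]
ee_rot: [-3.141, 0.0, -0.01]
ft_force: [8.0, 1.0, -5.5]
finger_gap: 0.168
grip_force: 30.0
clock: 11.7
position: [0.406, 0.3026, 0.1636]
ee_rot: [-3.141, 0.0, -0.012]
ft_force: [9.4, 0.4, -5.8]
finger_gap: 0.163
grip_force: 30.0
now [0.406  0.3026 0.1636] q [-1.17  0.51  0.72  1.9  -0.43  0.88 -1.81] F [ 9.43  0.41 -5.77] t 11.7
shift [ 0.038   0.0006 -0.0041] turn [-0.001 -0.008 -0.   ]
```

```bash
python3 -m pendant '[[0,-0.0005,0,0,0,0,0],[0,-0.0005,0,0,0,0,0],[0,-0.0005,0,0,0,0,0]]'
python3 -m pendant '[[0,0,0,0,0,0,0],[0,0,0,0,0,0,0],[0,0,0,0,0,0,0],[0,0,0,0,0,0,0],[0,0,0,0,0,0,0]]'
python3 -m pendant '[[0,0,0,0,0,0,0],[0,0,0,0,0,0,0],[0,0,0,0,0,0,0],[0,0,0,0,0,0,0],[0,0,0,0,0,0,0]]'
python3 eye.py;python3 go.py 0.444 0.302 0.168 0
```

```text
clock: 11.95
position: [0.4061, 0.3026, 0.1637]
ee_rot: [-3.141, 0.001, -0.014]
ft_force: [9.2, -0.2, -5.7]
finger_gap: 0.164
grip_force: 30.0
clock: 12.37
position: [0.406, 0.3026, 0.1637]
ee_rot: [-3.141, 0.001, -0.014]
ft_force: [9.5, 0.2, -5.7]
finger_gap: 0.167
grip_force: 30.0
clock: 12.78
position: [0.406, 0.3026, 0.1637]
ee_rot: [-3.141, 0.001, -0.014]
ft_force: [9.2, 0.4, -5.8]
finger_gap: 0.17
grip_force: 30.0
......oooooooooooooooooooooooooooooooooooooooo....
...........ooooooooooooooooooooooooooooooooooo....
................ooooooooooooooooooooooooooooooo...
.....................oooooooooooooooooooooooooo...
.........................ooooooooooooooooooooooo..
.........................ooo..ooooooooooooooooooo.
.........................ooo.......ooooooooooooooo
.........................oooo...........oooooooooo
.........................oooo...............oooooo
..........................ooo....................o
..........................ooo.....................
..........................ooo.....................
..........................ooo.....................
.............
[... 614 characters left out ...]
..ooooooooo...oooooooooooooooooooo.
......................oooooooooooooooooooooooooooo
..........................oooooooooooooooooooooooo
............................ooooooooooooo...ooooo.
................................oooooooooo........
...................................o.oooooooo.....
..........................................ooo.....
.........................o........................
.........................oooo.....................
red centroid 240.93693693693695 246.1981981981982
green 254.51851851851853 243.77777777777777
now [0.4061 0.3026 0.1637] q [-1.17  0.51  0.72  1.9  -0.42  0.88 -1.81] F [ 8.99 -0.53 -6.38] t 12.83
shift [ 0.038   0.0006 -0.004 ] turn [-0.001 -0.009 -0.   ]
```

```bash
python3 -m pendant '[[0,-0.0005,0,0,0,0,0],[0,-0.001,0,0,0,0,0],[0,-0.001,0,0,0,0,0]]'
python3 -m pendant '[[0,-0.0005,0,0,0,0,0],[0,-0.0005,0,0,0,0,0],[0,-0.0005,0,0,0,0,0],[0,-0.0005,0,0,0,0,0]]'
python3 -m pendant '[[0,0,0,0,0,0,0],[0,0,0,0,0,0,0],[0,0,0,0,0,0,0],[0,0,0,0,0,0,0],[0,0,0,0,0,0,0]]'
python3 eye.py|tail -2;python3 go.py 0.444 0.302 0.168 0
```

```text
clock: 13.08
position: [0.4061, 0.3025, 0.1639]
ee_rot: [-3.14, 0.001, -0.017]
ft_force: [11.0, -0.2, -6.7]
finger_gap: 0.168
grip_force: 30.0
clock: 13.42
position: [0.4061, 0.3025, 0.164]
ee_rot: [-3.14, 0.002, -0.019]
ft_force: [11.2, 0.6, -6.2]
finger_gap: 0.167
grip_force: 30.0
clock: 13.83
position: [0.4061, 0.3025, 0.164]
ee_rot: [-3.14, 0.002, -0.019]
ft_force: [11.2, 0.1, -6.2]
finger_gap: 0.17
grip_force: 30.0
red centroid 240.9375 246.1875
green 254.5 243.8846153846154
now [0.4061 0.3025 0.164 ] q [-1.17  0.51  0.72  1.9  -0.42  0.88 -1.81] F [10.98  0.28 -7.23] t 13.88
shift [ 0.038   0.0005 -0.0035] turn [-0.001 -0.012 -0.001]
```

```bash
python3 -m pendant '[[0,0.001,0,0,0,0,0],[0,0.002,0,0,0,0,0],[0,0.003,0,0,0,0,0],[0,0.004,0,0,0,0,0],[0,0.005,0,0,0,0,0]]'
python3 -m pendant '[[0,0.001,0,0,0,0,0],[0,0.0015,0,0,0,0,0],[0,0.0015,0,0,0,0,0]]'
python3 eye.py|tail -2;python3 go.py 0.444 0.302 0.168 0
```

```text
clock: 14.3
position: [0.406, 0.3025, 0.163]
ee_rot: [-3.142, -0.001, -0.001]
ft_force: [4.0, 0.2, -4.8]
finger_gap: 0.166
grip_force: 30.0
clock: 14.55
position: [0.4059, 0.3026, 0.1626]
ee_rot: [3.141, 0.002, -0.004]
ft_force: [1.8, -1.3, -3.2]
finger_gap: 0.171
grip_force: 30.0
red centroid 241.00884955752213 246.1504424778761
green 254.51851851851853 243.77777777777777
now [0.4059 0.3026 0.1626] q [-1.16  0.52  0.71  1.89 -0.43  0.9  -1.8 ] F [ 1.69  0.2  -2.32] t 14.6
shift [ 0.0381  0.0006 -0.0055] turn [0.    0.002 0.001]
```

```bash
python3 -m pendant '[[0,0.001,0,0,0,0,0],[0,0.002,0,0,0,0,0],[0,0.003,0,0,0,0,0],[0,0.003,0,0,0,0,0]]'
python3 eye.py;python3 go.py 0.444 0.302 0.168 0
```

```text
clock: 14.93
position: [0.4095, 0.3026, 0.1627]
ee_rot: [3.141, 0.001, -0.002]
ft_force: [-0.2, 0.3, -2.3]
finger_gap: 0.167
grip_force: 30.0
......oooooooooooooooooooooooooooooooooooooooo....
...........ooooooooooooooooooooooooooooooooooo....
................ooooooooooooooooooooooooooooooo...
.....................oooooooooooooooooooooooooo...
.......................ooooooooooooooooooooooooo..
........................ooo...ooooooooooooooooooo.
........................ooo........ooooooooooooooo
........................ooo.............oooooooooo
........................ooo.................oooooo
........................ooo......................o
........................oooo......................
........................oooo......................
.........................ooo......................
.........................ooo.##...................
......................###ooo.######...ggggg.......
........ooooo........####ooo.#######.gggggg.......
........ooooooooo..######.oo.#######.gggggg.......
.........ooooooooo.######....######..ggggg.oo.....
.............ooooo.################...gg
[... 315 characters left out ...]
.
.................ooooooooo...oooooooooooooooooooo.
......................oooooooooooooooooooooooooooo
..........................oooooooooooooooooooooooo
............................ooooooooooooo....oooo.
................................oooooooooo........
...................................o.oooooooo.....
..........................................ooo.....
.........................o........................
.........................oooo.....................
red centroid 241.1981981981982 246.13513513513513
green 254.5 243.8846153846154
now [0.4095 0.3026 0.1627] q [-1.15  0.52  0.71  1.88 -0.43  0.9  -1.8 ] F [-0.85  0.54 -1.51] t 14.98
shift [ 0.0345  0.0006 -0.0053] turn [0.    0.001 0.001]
```

```bash
python3 -m pendant '[[0,0,0,-0.004,0,0,0],[0,0,0,-0.01,0,0,0],[0,0,0,-0.018,0,0,0],[0,0,0,-0.03,0,0,0],[0,0,0,-0.05,0,0,0]]'
python3 eye.py|tail -2
python3 -m pendant '[[0,0,0,-0.03,0,0,0],[0,0,0,-0.04,0,0,0],[0,0,0,-0.04,0,0,0]]'
python3 go.py 0.3700 0.2476 0.252 80.8; python3 meas.py
```

```text
clock: 15.4
position: [0.4088, 0.302, 0.2128]
ee_rot: [3.14, 0.001, -0.004]
ft_force: [-0.0, 0.2, -1.3]
finger_gap: 0.17
grip_force: 30.0
red centroid 241.21641791044777 245.53731343283582
green 254.51851851851853 243.77777777777777
clock: 15.7
position: [0.4122, 0.3033, 0.2556]
ee_rot: [-3.137, -0.001, -0.009]
ft_force: [0.1, -0.5, -1.7]
finger_gap: 0.167
grip_force: 30.0
now [0.4122 0.3033 0.2556] q [-1.21  0.42  0.79  1.75 -0.33  1.11 -1.89] F [ 0.07 -0.49 -1.7 ] t 15.7
shift [-0.0423  0.0557  0.0031] turn [ 1.000e-03 -8.000e-03 -1.409e+00]
[234 186  29  20 179]
186 238 239; 188 235 262; 190 235 262; 192 234 262; 194 234 237; 196 235 238; 198 235 238; 200 238 238; 202 239 239; 204 239 239; 
bend [0.6396 0.3027 0.2711] [234.1 179.5]
tip [0.6396 0.3028 0.2011] [237.  209.2]
0  [298, 303, 329, 334]
30  [308, 309, 327, 344]
60  [309, 310, 325, 326]
90  [308, 309, 326, 327]
120 (np.int64(303), np.int64(333)) [289, 333, 335, 337]
150 (np.int64(300), np.int64(336)) [284, 335, 351, 356]
180 (np.int64(300), np.int64(335)) [299, 300, 334, 335]
210 (np.int64(300), np.int64(335)) [299, 334, 335, 336]
240 (np.int64(300), np.int64(335)) [293, 294, 299, 335]
270 (np.int64(300), np.int64(335)) [296, 299, 337, 338]
300 (np.int64(301), np.int64(334)) [291, 334, 342, 343]
handle rows 119 404 front edge in tool x of grasp: [ 0.0736 -0.0009 -0.011 ]
```

```bash
python3 -m pendant '[[0,0,0,0,0,0,-0.12],[0,0,0,0,0,0,-0.24],[0,0,0,0,0,0,-0.36],[0,0,0,0,0,0,-0.48],[0,0,0,0,0,0,-0.6]]'
python3 -m pendant '[[0,0,0,0,0,0,-0.12],[0,0,0,0,0,0,-0.24],[0,0,0,0,0,0,-0.36],[0,0,0,0,0,0,-0.48],[0,0,0,0,0,0,-0.6]]'
python3 -m pendant '[[0,0,0,0,0,0,-0.12],[0,0,0,0,0,0,-0.21],[0,0,0,0,0,0,-0.21]]'
python3 go.py 0.3700 0.2476 0.242 80.6
```

```text
clock: 16.22
position: [0.4089, 0.302, 0.2509]
ee_rot: [2.997, 0.938, -0.005]
ft_force: [-0.3, 0.5, -3.2]
finger_gap: 0.167
grip_force: 30.0
clock: 16.63
position: [0.409, 0.3019, 0.2509]
ee_rot: [2.586, 1.782, -0.006]
ft_force: [0.5, 0.3, -3.5]
finger_gap: 0.165
grip_force: 30.0
clock: 16.88
position: [0.409, 0.3018, 0.251]
ee_rot: [-2.39, -2.039, 0.006]
ft_force: [0.4, 0.0, -3.4]
finger_gap: 0.164
grip_force: 30.0
now [0.409  0.3018 0.251 ] q [-0.97  0.36  0.42  1.75 -0.16  1.07 -0.66] F [ 0.45  0.01 -3.37] t 16.88
shift [-0.0597 -0.0299  0.0093] turn [-0.003  0.003  0.006]
```

```bash
python3 -m pendant '[[0,-0.03,-0.015,0.005,0,0,0],[0,-0.05,-0.03,0.009,0,0,0.006],[0,-0.06,-0.03,0.009,0,0,0.006],[0,-0.06,-0.03,0.009,0,0,0.006],[0,-0.06,-0.03,0.009,0,0,0.006]]'
python3 -m pendant '[[0,0,0,0,0,0,0],[0,0,0,0,0,0,0]]'
python3 go.py 0.3700 0.2476 0.242 80.6
python3 tip.py
python3 - <<'E'
import cv2,numpy as np
b=cv2.imread("pics/tip_scene.png")[170:320,250:450]
cv2.imwrite("pics/c5.png",cv2.resize(b,(800,600),interpolation=cv2.INTER_CUBIC))
E
```

```text
clock: 17.3
position: [0.3714, 0.2484, 0.2438]
ee_rot: [-2.4, -2.027, -0.002]
ft_force: [-0.1, 0.4, -1.7]
finger_gap: 0.164
grip_force: 30.0
clock: 17.47
position: [0.3716, 0.2494, 0.2439]
ee_rot: [2.397, 2.03, 0.002]
ft_force: [0.3, 0.1, -2.1]
finger_gap: 0.168
grip_force: 30.0
now [0.3716 0.2494 0.2439] q [-0.98  0.26  0.43  1.91 -0.13  0.99 -0.65] F [ 0.31  0.1  -2.09] t 17.47
shift [-0.002  -0.0012  0.0019] turn [ 0.001 -0.001 -0.001]
bend [0.4091 0.4758 0.2626] top [175.7 329.6] scene [278.5 234.3]
tip [0.4092 0.4758 0.1926] top [185.5 339.8] scene [280.6 269.4]
back [0.3614 0.1898 0.2626] top [338.5 295.5] scene [372.2 187. ]
```

View pics/c5.png

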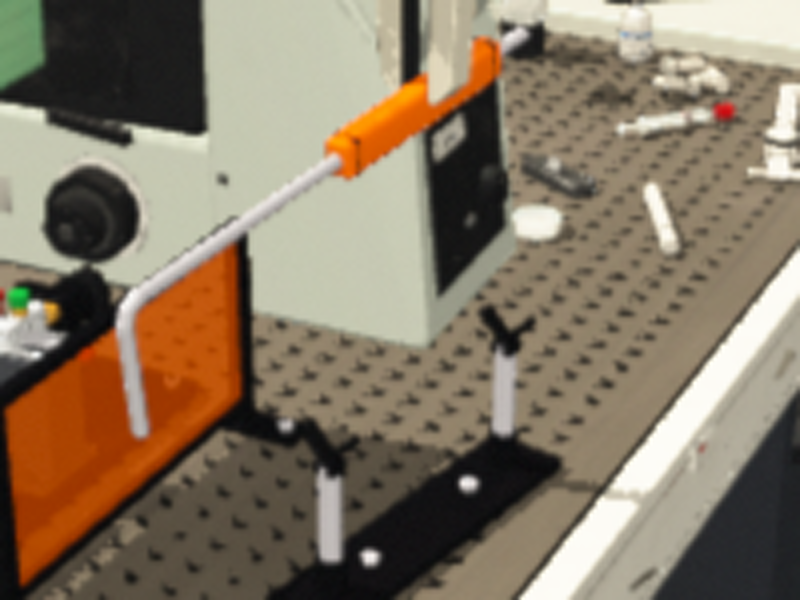

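```bash
python3 -m pendant '[[0,0,-0.001,0,0,0.05,0],[0,0,-0.001,0,0,0.095,0],[0,0,-0.001,0,0,0.095,0],[0,0,-0.001,0,0,0.095,0]]'
python3 go.py 0.3703 0.2494 0.13 80.6 -5.5
cat > lev.py <<'E'
from h import *
g=cam("scene"); s=ctrl.sense(); T=R.from_rotvec(s["ee_rot"]); hp=np.array(s["position"])-T.apply([0,0,ctrl.hold_point_z])
u=np.array([np.cos(np.radians(80.6)),np.sin(np.radians(80.6)),0])
print("hp",hp.round(4))
for n,x,z in(("bend",.2284,0),("tip",.2284,-.07),("hfront",.0734,0),("stub",-.0936,0)): print(n,proj(g,hp+u*x+[0,0,z]).round(1))
b=g["color"]; hsv=cv2.cvtColor(b,cv2.COLOR_BGR2HSV); o=cv2.inRange(hsv,(8,180,200),(22,255,255)); 
import sys; r0,r1,c0,c1=map(int,sys.argv[1:5])
for y in range(r0,r1): print(y,"".join("#" if o[y,x] else "o" if hsv[y,x,1]<40 and hsv[y,x,2]>150 else "." for x in range(c0,c1)))
E
python3 lev.py 225 285 270 300
```

```text
clock: 17.9
position: [0.37, 0.248, 0.2439]
ee_rot: [-2.351, -1.988, -0.111]
ft_force: [-0.9, -0.5, -2.2]
finger_gap: 0.17
grip_force: 30.0
now [0.37   0.248  0.2439] q [-0.92  0.22  0.42  1.97 -0.21  0.92 -0.56] F [-0.92 -0.51 -2.23] t 17.9
shift [-9.300e-03  1.000e-04  1.136e-01] turn [ 0.     0.002 -0.003]
hp [0.3697 0.2469 0.2627]
bend [280.6 233.7]
tip [282.7 268.8]
hfront [334.9 206.2]
stub [381.9 182.4]
225 ...............ooooooooooooooo
226 ...............ooooooooooooooo
227 ...............ooooooooooooooo
228 ...............ooooooooooooooo
229 ..............oooooooooooo.ooo
230 .............oooooooooooooooo.
231 ............oooooooooooooooo..
232 ...........ooooooooooooooo....
233 ..........ooooooooooooooo.....
234 .........oooooooooooooo.......
235 .......ooooooooooooooo........
236 ....ooooooooooooooooo.........
237 .....oooooooooooooo...........
238 ......oooooooooooo............
239 ......oooooooooo..............
240 ........ooooooo...............
241 .........ooooo................
242 .........oooo.................
243 .........oooo.................
244 .........oooo....
[... 713 characters left out ...]

265 ...........oooo...............
266 ...........oooo...............
267 ...........oooo...............
268 ...........oooo...............
269 ............oo................
270 ..............................
271 ..............................
272 ..............................
273 ..............................
274 ..............................
275 ..............................
276 ..............................
277 ..............................
278 ..............................
279 ..............................
280 ..............................
281 ..............................
282 ..............................
283 ..............................
284 ..............................
```

```bash
python3 -m pendant '[[0,-0.003,0,0.035,0,0,0],[0,-0.006,0,0.07,0,0,0],[0,-0.009,0,0.1,0,0,0],[0,-0.009,0,0.113,0,0,0],[0,-0.009,0,0.113,0,0,0]]'
python3 -m pendant '[[0,0,0,0,0,0,0],[0,0,0,0,0,0,0]]'
python3 go.py 0.3703 0.2494 0.086 80.6 -5.5
python3 lev.py 225 310 270 300 | head -5
```

```text
clock: 18.37
position: [0.368, 0.2499, 0.1275]
ee_rot: [-2.348, -1.991, -0.1]
ft_force: [-0.6, -0.8, -1.9]
finger_gap: 0.17
grip_force: 30.0
clock: 18.53
position: [0.3713, 0.2511, 0.1315]
ee_rot: [-2.349, -1.99, -0.115]
ft_force: [0.2, 0.4, -2.3]
finger_gap: 0.166
grip_force: 30.0
now [0.3713 0.2511 0.1315] q [-0.85  0.39  0.35  2.13 -0.36  0.61 -0.4 ] F [ 0.2   0.39 -2.32] t 18.53
shift [-0.0062 -0.0008  0.0451] turn [ 0.002 -0.001 -0.001]
hp [0.371  0.2493 0.1505]
bend [282.6 289.3]
tip [284.5 320.9]
hfront [334.2 257.5]
stub [379.4 229.6]
```

```bash
python3 -m pendant '[[0,-0.003,-0.001,0.02,0,0,0],[0,-0.006,-0.001,0.035,0,0,0],[0,-0.006,-0.001,0.045,0,0,0],[0,-0.006,-0.001,0.045,0,0,0],[0,-0.006,-0.001,0.045,0,0,0]]'
python3 go.py 0.3703 0.2494 0.081 80.6 -5.5
python3 lev.py 255 345 270 300; cp pics/scene0.png /dev/null
python3 - <<'E'
import cv2
b=cv2.imread("pics/scene0.png"); hsv=cv2.cvtColor(b,cv2.COLOR_BGR2HSV)
for y in range(296,350,3): print(y,"".join("o" if hsv[y,x,1]<40 and hsv[y,x,2]>150 else "." for x in range(270,300)))
E
```

```text
clock: 19.0
position: [0.3697, 0.2491, 0.086]
ee_rot: [-2.349, -1.989, -0.115]
ft_force: [0.4, 0.6, -1.3]
finger_gap: 0.167
grip_force: 30.0
now [0.3697 0.2491 0.086 ] q [-0.79  0.47  0.28  2.18 -0.43  0.48 -0.33] F [ 0.4   0.61 -1.32] t 19.0
shift [-0.0001  0.0006  0.005 ] turn [ 0.002 -0.    -0.002]
hp [0.3695 0.2474 0.105 ]
bend [285.1 309.8]
tip [286.9 340.2]
hfront [335.5 276.6]
stub [379.7 247.4]
255 ..............................
256 ..............................
257 ..............................
258 ..............................
259 ..............................
260 ..............................
261 ..............................
262 ..............................
263 ..............................
264 ..............................
265 ..............................
266 ..............................
267 ..............................
268 ..............................
269 ..............................
270 ..............................
271 ..............................
272 ..............................
273 ..............................
274 .........................
[... 2385 characters left out ...]

343 ..............................
344 ..............................
296 ..............................
299 ..............................
302 .........................oooo.
305 .....................ooooooo..
308 .................ooooooo......
311 ..............oooooo..........
314 ..............oooo............
317 .............oooo.............
320 .............oooo.............
323 ..............ooo.............
326 ..............ooo.............
329 ..............oooo............
332 ..............oooo............
335 ..............oooo............
338 ..............oooo............
341 ...............oooo...........
344 ..............................
347 ..............................
```

```bash
python3 -m pendant '[[0,0,0,0.002,0,0,0],[0,0,0,0.004,0,0,0],[0,0,0,0.004,0,0,0]]'
python3 -m pendant '[[0,0,0,0.001,0,0,0],[0,0,0,0.002,0,0,0],[0,0,0,0.002,0,0,0]]'
python3 go.py 0.3703 0.2494 0.081 80.6 -5.5
```

```text
clock: 19.3
position: [0.3698, 0.2494, 0.0818]
ee_rot: [-2.35, -1.989, -0.115]
ft_force: [0.0, -0.5, -0.8]
finger_gap: 0.167
grip_force: 30.0
clock: 19.55
position: [0.3704, 0.2494, 0.0809]
ee_rot: [-2.35, -1.988, -0.117]
ft_force: [-1.5, -2.6, 12.3]
finger_gap: 0.167
grip_force: 30.0
now [0.3704 0.2494 0.0809] q [-0.78  0.47  0.27  2.19 -0.44  0.47 -0.32] F [-1.51 -2.59 12.28] t 19.55
shift [ 0.     -0.0001 -0.0001] turn [ 0.003 -0.002 -0.002]
```

```bash
python3 -m pendant '[[0,0,0,-0.001,0,0,0],[0,0,0,-0.001,0,0,0]]'
python3 go.py 0.3703 0.2494 0.081 80.6 -5.5
python3 -m pendant '[[0.3,0,0,0,0,0,0],[0.4,0,0,0,0,0,0],[0.6,0,0,0,0,0,0],[0.7,0,0,0,0,0,0],[0.8,0,0,0,0,0,0]]'
python3 -m pendant '[[1,0,0,0,0,0,0],[1,0,0,0,0,0,0],[1,0,0,0,0,0,0]]'
python3 lev.py 296 346 270 300; python3 go.py 0.3703 0.2494 0.2 80.6 0
```

```text
clock: 19.72
position: [0.3702, 0.2493, 0.0812]
ee_rot: [-2.35, -1.989, -0.117]
ft_force: [0.4, -1.5, 6.0]
finger_gap: 0.167
grip_force: 30.0
now [0.3702 0.2493 0.0812] q [-0.78  0.47  0.27  2.19 -0.44  0.47 -0.32] F [ 0.44 -1.52  6.01] t 19.72
shift [0.0001 0.     0.0002] turn [ 0.003 -0.001 -0.002]
clock: 20.13
position: [0.3685, 0.249, 0.0799]
ee_rot: [-2.349, -1.989, -0.11]
ft_force: [-0.9, 0.5, 0.1]
finger_gap: 0.475
grip_force: 0.0
clock: 20.38
position: [0.3688, 0.2489, 0.0801]
ee_rot: [-2.35, -1.989, -0.111]
ft_force: [-0.8, 0.1, 0.2]
finger_gap: 0.691
grip_force: 0.0
hp [0.3685 0.2472 0.0988]
bend [285.8 312.6]
tip [287.5 342.9]
hfront [335.9 279.2]
stub [380.1 249.8]
296 ..............................
297 ..............................
298 ..............................
299 ..............................
300 ............................oo
301 ...........................ooo
302 .........................ooooo
303 .........................ooooo
304 ......................oooooooo
305 .....................ooooooo..
306 ...................oooooooo...
307 ..................ooooooo
[... 798 characters left out ...]
............
331 ..............oooo............
332 ..............oooo............
333 ..............oooo............
334 ...............ooo............
335 ..............oooo............
336 ..............oooo............
337 ..............ooooo...........
338 ..............ooooo...........
339 ...............oooo...........
340 ...............oooo...........
341 ...............oooo...........
342 ................o.............
343 ..............................
344 ..............................
345 ..............................
now [0.3688 0.249  0.0801] q [-0.78  0.48  0.27  2.19 -0.44  0.47 -0.32] F [-0.09  0.41 -0.  ] t 20.43
shift [ 0.012   0.0014 -0.1193] turn [-0.    -0.095 -0.002]
```

```bash
python3 -m pendant '[[1,0.002,0,-0.02,0,0,0],[1,0.005,0,-0.05,0,0,0],[1,0.008,0,-0.085,0,0,0],[1,0.012,0,-0.12,0,0,0],[1,0.012,0,-0.12,0,0,0]]'
python3 -m pendant '[[1,0,0,-0.03,0,-0.09,0],[1,-0.07,0,-0.03,0,-0.09,0],[1,-0.1,0,-0.03,0,-0.09,0],[1,-0.1,0,-0.03,0,-0.09,0],[1,-0.1,0,-0.03,0,-0.09,0]]'
python3 go.py 0.3703 0.2494 0.2 80.6 0; python3 eye.py | tail -2; python3 tip.py >/dev/null
python3 - <<'E'
import cv2,numpy as np
a=cv2.imread("pics/tip_top.png")[190:390,140:380];b=cv2.imread("pics/tip_scene.png")[180:380,180:420]
cv2.imwrite("pics/c6.png",cv2.resize(np.hstack([a,b]),(800,333)))
E
```

```text
clock: 20.85
position: [0.373, 0.2516, 0.2066]
ee_rot: [-2.35, -1.989, -0.132]
ft_force: [0.3, 0.2, 0.0]
finger_gap: 0.995
grip_force: 0.0
clock: 21.27
position: [0.3504, 0.1444, 0.2207]
ee_rot: [-2.401, -2.019, -0.002]
ft_force: [-0.1, -0.9, -0.0]
finger_gap: 1.001
grip_force: 0.0
now [0.3504 0.1444 0.2207] q [-0.87  0.18  0.51  2.1  -0.12  0.89 -0.47] F [-0.12 -0.93 -0.03] t 21.27
shift [0.1068 0.0016 0.0211] turn [-0.002 -0.004 -0.008]
red centroid 241.21641791044777 245.53731343283582
green 254.46153846153845 243.69230769230768
```

View pics/c6.png

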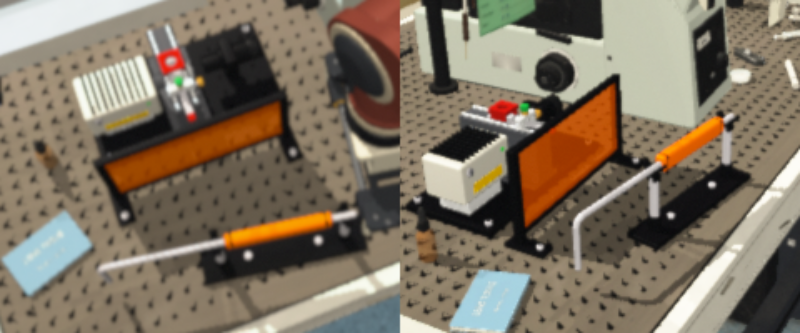

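The picture shows the hook in both forks with its bent end hanging at (577, 265). The gate eye sits by the dropped green knob at (505, 108), and the screen, tissue and bottle are where they were.

```bash
python3 -m pendant '[[1,0,0,0,0,0,0],[1,0,0,0,0,0,0],[1,0,0,0,0,0,0]]'; python3 -c "
from plant import ctrl; print(ctrl.hand_in())"
```

```text
clock: 21.67
position: [0.3522, 0.1494, 0.221]
ee_rot: [-2.394, -2.03, -0.006]
ft_force: [0.4, 0.2, 0.4]
finger_gap: 0.995
grip_force: 0.0
the job is handed in; nothing more can be done
None
```

The gate is drawn home with the catch dropped in, after a steady pull of 9–11 N held for over a second (highest reading 11.2 N); the hook is back in both forks, and I handed the job in at 21.7 s, with no verdict returned.

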